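# Load screw caps into the slot of a cap magazine and shut its slide gate

## Robot

A 7-joint arm with a two-finger parallel gripper is mounted at the origin on a cart in front of the work surface, level with it; the furniture and walls round the work are solid. World frame = base frame: x ahead of the robot, y to its left, z up, the work surface at z = 0. Lengths are in m, angles in rad, forces in N, time in s.
With the tool pointing down it reaches from about 0.425 to 0.825 m from the base axis. Payload 3.6 kg.
Tool frame: the origin (TCP) lies at the very end of the fingers, on their centre line; the grasp point (between the pads) lies 19 mm behind it; z points along the fingers, y is the line along which they close (so a half turn about z gives the same grasp; the last joint's range is limited). The gripper opens to 93 mm and grips with 3 to 60 N. Pads are 15 mm wide; open, the fingers measure 128 mm over their backs; the gripper's body (75 mm by 188 mm) begins 65 mm behind the grasp point.
Start: joints at [-1.183, 0.615, -0.013, 1.423, 0.008, 1.103, -0.04], TCP at [0.261, 0.595, 0.219] pointing down, gripper open.
Joint ranges: [-3.12, 3.12], [-0.3, 2.06], [-1.34, 1.32], [0.26, 2.42], [-1.36, 4.5], [0.01, 1.98], [-2.84, 2.84]. Speed limits (rad/s): [2.79, 2.79, 3.14, 3.14, 3.14, 3.14, 3.14].

## Interface

Orientations are given as a 3x3 rotation matrix whose columns are the frame's x, y, z axes.
In Python, from rig import manip gives the robot as it stands. The module is installed in compiled form; this text tells all that it offers. Calls block until the motion is done:
- manip.movep(position, orientation): joint-space move of the TCP to a pose.
- manip.line_to(position, vel=0.15, orientation=None): straight line of the TCP; orientation=None keeps the orientation; vel is the mean speed in m/s.
- manip.move_joints(angles): joint-space move.
- manip.set_gripper(opening, effort=None): finger opening in m; effort is the grip in N (None keeps the last); returns when the fingers have stopped.
- manip.pause(seconds).
- manip.inverse_kinematics(position, orientation): joint angles nearest the present ones, or None.
- manip.snapshot(name): name is "scene" or "top" or "wrist"; returns (picture, depth): 400x640x3 uint8, blue, green, red; 400x640 float32, m along the optical axis (not along the pixel's ray), 0 where there is no reading.
- manip.get_calibration(name): a dict with "fov_y" (degrees; the focal length in pixels is half the picture's height over the tangent of half this angle, whatever the lens; pixels are square), "cx", "cy" (the principal point, pixels), "R" (3x3) and "t" (3): a world point X has camera coordinates R X + t; the wrist camera has in their place "hand_eye" (4x4, takes a point from camera to tool coordinates, whose origin is the TCP and whose axes are the flange's). Camera axes: x right, y down, z forward; pixel columns grow to the right and rows downward; lengths in m; the calibration is good to about 2 mm. A picture is of the moment at which its call begins: read the wrist's pose just before it. get_calibration takes no time and is no camera call.
A pose or a line that the arm cannot do raises manip.Unreachable and nothing moves.
- manip.finish_job(): hands the job in; it is judged then, once.
Readings, each from a call of its own:
- manip.read_t(): time.
- manip.read_qpos(): joint angles.
- manip.read_dq(): joint speeds.
- manip.read_joint_torque(): joint torques, N m.
- manip.read_eef_pos(): TCP position.
- manip.read_eef_rot(): TCP orientation.
- manip.read_force(): force on the tool from outside, world axes, zero at the start.
- manip.read_moment(): the same for the moment, N m.
- manip.read_width(): finger opening in m.
- manip.read_finger_force(): force on a finger pad.
Only numpy, scipy, OpenCV 4.12 (cv2) and the standard library are available. Lean on these libraries where they do the work, as an engineer would, in place of code of your own. Each camera call takes 0.05 s, during which the arm holds its last target. There are 200 camera calls.

## Task

Load the cap magazine: with the fingertips, sweep the three loose black screw caps across the pan and through the narrow gate into the slot, one behind the other, until all three are wholly past the gate, then push the gate's knob across until the slide gate is fully shut behind them. Only push the caps, never lift, tip or carry them (their clean insides lie face down on the pan), and leave the cup, the packet and the timer beside the magazine where they are.

Things in the scene. Friction and masses are not known exactly. Their poses are not given: they have to be found in the camera images.
- tray: cap magazine, fixed on the worktop: flat steel pan that narrows through a white funnel into a straight slot. Origin: on the worktop at the middle of the gate; +x along the slot to its closed end, y across, z up. All floors are 3 mm above the worktop. Pan: x -187 to -44 mm, y -93 to 93 mm, rim 10 mm above the worktop. Slot 41 mm wide, x -12 to 117 mm
- gate_mouth (a point): middle of the gate, on the slot's floor (tray x = 0, y = 0, z = 3 mm). The shut gate fills x -2 to 2 mm. Straight white fences at x -44 to -38 mm for |y| over 49 mm; from there 45 degree fences lead in to the slot's mouth at x = -12 mm. Fences, and the slot's rails up to x = 46 mm, stand 12 mm above the worktop, lower than the caps' tops
- slot_end (a point): foot of the end stop that closes the slot: tray x = 117 mm, y = 0, z = 3 mm. From x = 46 mm on the slot has a clear cover, underside 24 mm and top 26 mm above the worktop. Between end stop and shut gate (115 mm) three caps in a row (105 mm) have 10 mm to spare
- gate (a joint): slide gate, m: 0 fully open, 0.052 fully shut (starts at 0 to 0.006, clear of the slot). Slides level along tray -y; moves at about 1 to 2 N and stays where it is left; a cap in its way stops it
- gate_knob (a point): centre of the top of the gate's black upright knob: 12 mm diameter, top 34 mm above the worktop, free to touch from 17 mm up. Open, it stands about 85 mm to the tray's +y side of the slot's middle, shut 33.5 mm. The gate's metal foot reaches 8 mm beyond the knob's centre towards +y, up to 17 mm above the worktop; guides 11 mm high either side
- cap_0: black ribbed screw cap, 35 mm diameter, 18 mm high, about 12 g, open side down on the pan, slides freely; origin at the centre of its underside, z up. The three caps are alike and may go in in any order. At the start one lies near the pan's middle line and one on either side of it, 40 to 52 mm out
- cap_1: black screw cap like cap_0
- cap_2: black screw cap like cap_0
- specimen_cup_1: bystander: white round specimen cup with lid, 55 mm diameter, 59 mm high, on the worktop beside the slot (tray -y side); origin at the centre of its underside
- slide_packet: bystander: small blue and white box of slides, 31x83x57 mm, on the worktop beside the slot's closed end (tray -y side); origin at the centre of its underside
- timer: bystander: flat white timer with buttons, 64x66x18 mm, on the worktop beside the slot's closed end (tray +y side); origin at the centre of its underside
Things that resemble listed ones, but are neither listed nor needed, are in the scene too. Leave any orange, red or white look-alike of the cap_2 alone.

How it is judged:
By the outcome, as a careful person would: the job done as asked, in the order asked, and still so for the second after the job is handed in, with the robot touching nothing.
It also fails if it takes over 58 s, if anything falls off the work surface, if the arm or the gripper's body presses on something with over 40 N, if the wrist force passes 120 N, or if a joint passes its speed limit or range.

## Working session

There is one attempt and no reset: what is moved stays moved. The work goes in short steps, each a Python script; the robot and the scene stay as the last script left them, time stands still between calls to the robot, and variables do not carry over. Pictures are saved under pics/ and viewed, at most 10 in all, crops included, and the job is handed in when it is done.

```bash
mkdir -p pics; python3 - <<'E'
from rig import manip
import cv2,numpy as np
for n in("top","scene"):
    p,d=manip.snapshot(n); cv2.imwrite(f"pics/{n}0.png",p); np.save(f"{n}d.npy",d)
    c=manip.get_calibration(n); print(n,c)
print(manip.read_t(),manip.read_eef_rot())
E
```

```text
top {'fov_y': 45.55511476232512, 'cx': 320.1582187025093, 'cy': 203.82392488480698, 'R': array([[-0.0149918 , -0.99974265,  0.01702565],
       [-0.98302751,  0.01162313, -0.18308964],
       [ 0.18284463, -0.01948152, -0.98294878]]), 't': array([0.02609494, 0.5594513 , 0.80185311])}
scene {'fov_y': 54.28579378442933, 'cx': 315.9693848180062, 'cy': 201.58326909335534, 'R': array([[-0.58443458, -0.81140951, -0.0071297 ],
       [-0.47398628,  0.34850375, -0.8086298 ],
       [ 0.65861463, -0.46921183, -0.58827461]]), 't': array([0.34849074, 0.30371845, 0.50904505])}
0.1 [[-9.15608440e-01  4.02070181e-01 -8.68546831e-04]
 [ 4.02071116e-01  9.15606027e-01 -2.10279358e-03]
 [-5.02238817e-05 -2.27455314e-03 -9.99997412e-01]]
```

View pics/top0.png

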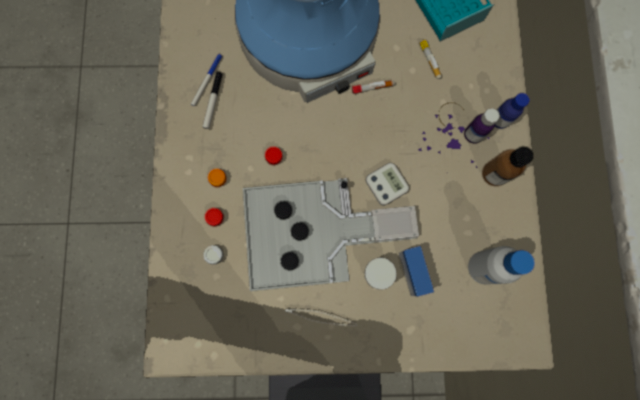

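View pics/scene0.png

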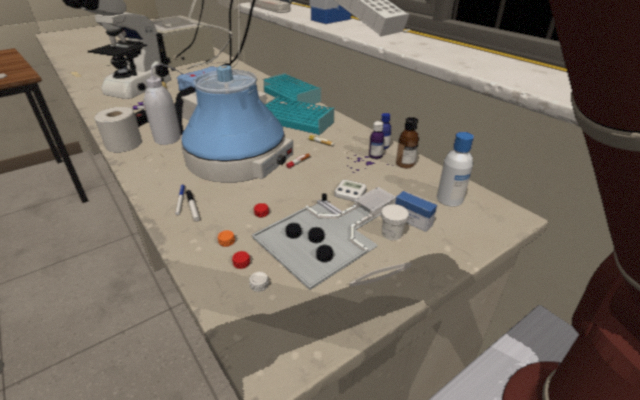

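The top view shows three black caps in the pan at (284,210), (300,231) and (290,260), and the gate knob at (344,184). Look-alikes are red (274,156), red (214,217), orange (217,177) and white (213,254), all outside the pan, so I choose the three black ones. Next I check them in a close crop and get rough positions.

```bash
cat > h.py <<'E'
from rig import manip
import cv2,numpy as np
def cam(n):
    c=manip.get_calibration(n); f=200/np.tan(np.radians(c["fov_y"]/2))
    if "R" in c: R,t=np.array(c["R"]),np.array(c["t"])
    else:
        T=np.eye(4);T[:3,:3]=manip.read_eef_rot();T[:3,3]=manip.read_eef_pos()
        M=np.linalg.inv(T@np.array(c["hand_eye"]));R,t=M[:3,:3],M[:3,3]
    return f,c["cx"],c["cy"],R,t
def ray(C,u,v,z):
    f,cx,cy,R,t=C; d=R.T@np.array([(u-cx)/f,(v-cy)/f,1]); o=-R.T@t
    return o+d*(z-o[2])/d[2]
def proj(C,X):
    f,cx,cy,R,t=C; p=R@np.array(X)+t; return np.array([cx+f*p[0]/p[2],cy+f*p[1]/p[2]])
E
python3 - <<'E'
from h import *
C=cam("top")
for n,u,v,z in [("capA",284,209,.021),("capB",300,230,.021),("capC",290,259,.021),("knob",344,183,.034),("panTL",246,187,.01),("panBL",252,288,.01),("panTR",322,182,.01),("panBR",347,281,.01),("cup",381,272,.059),("timer",388,182,.018),("covTR",415,207,.026),("covBR",418,237,.026)]:
    print(n,ray(C,u,v,z).round(4))
p=cv2.imread("pics/top0.png"); cv2.imwrite("pics/c0.png",cv2.resize(p[165:305,235:440],None,fx=3.8,fy=3.8,interpolation=cv2.INTER_CUBIC))
print(manip.get_calibration("wrist"))
E
```

```text
capA [0.5565 0.085  0.021 ]
capB [0.517  0.0557 0.021 ]
capC [0.4642 0.0743 0.021 ]
knob [ 0.6016 -0.0263  0.034 ]
panTL [0.6014 0.1572 0.01  ]
panBL [0.4135 0.1439 0.01  ]
panTR [0.6095 0.0136 0.01  ]
panBR [ 0.4235 -0.0291  0.01  ]
cup [ 0.4369 -0.0849  0.059 ]
timer [ 0.6063 -0.1105  0.018 ]
covTR [ 0.5564 -0.1573  0.026 ]
covBR [ 0.5007 -0.1599  0.026 ]
{'fov_y': 67.07692227652177, 'cx': 314.29182803864, 'cy': 198.54028556167063, 'hand_eye': array([[-7.20203750e-04, -9.54198529e-01, -2.99173274e-01,
         8.39055546e-02],
       [ 9.99999737e-01, -7.12485964e-04, -1.34873349e-04,
         1.46024533e-04],
       [-8.44608071e-05, -2.99173293e-01,  9.54198791e-01,
        -1.64385329e-01],
       [ 0.00000000e+00,  0.00000000e+00,  0.00000000e+00,
         1.00000000e+00]])}
```

View pics/c0.png

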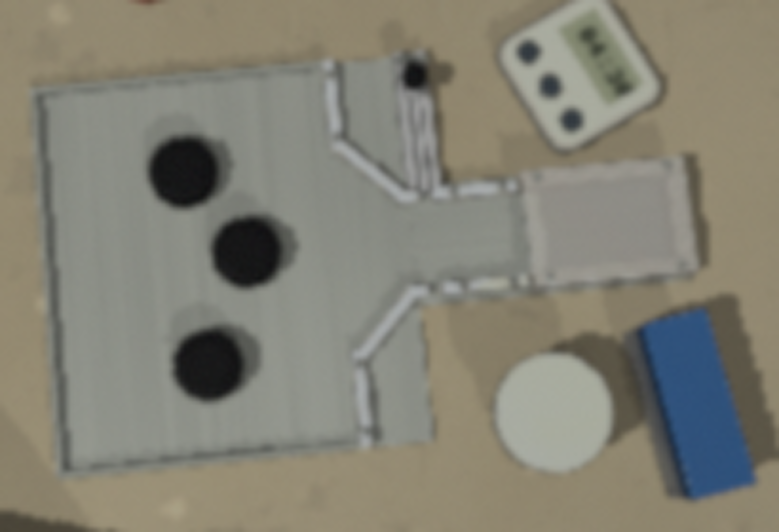

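The crop confirms three black ribbed caps in the pan, the open gate with its black knob, and the funnel, slot and clear cover. Next I take a closer wrist view to refine these positions.

```bash
cat >> h.py <<'E'
def ori(a):  # tool down, tool x along unit dir of angle a (world)
    x=np.array([np.cos(a),np.sin(a),0]);z=np.array([0,0,-1.]);return np.column_stack([x,np.cross(z,x),z])
E
python3 - <<'E'
from h import *
a=np.arctan2(-.309,.021)
for s in(0,np.pi):
    for pos in [(.51,.12,.2),(.51,.12,.015),(.52,-.03,.015),(.62,-.03,.03)]:
        q=manip.inverse_kinematics(np.array(pos),ori(a+s)); print(s,pos,None if q is None else np.round(q,2))
q=manip.read_qpos()
s=np.pi
manip.movep(np.array([.513,.06,.20]),ori(a+s))
manip.set_gripper(.008)
C=cam("wrist");p,d=manip.snapshot("wrist");cv2.imwrite("pics/w0.png",p)
import pickle;pickle.dump(C,open("w0.pkl","wb"));print(manip.read_t(),manip.read_eef_pos(),manip.read_force())
E
```

```text
0 (0.51, 0.12, 0.2) [ 0.05  0.48 -0.48  1.8   0.27  0.93  2.66]
0 (0.51, 0.12, 0.015) [ 0.02  0.76 -0.45  1.97  0.61  0.55  2.35]
0 (0.52, -0.03, 0.015) [ 0.31  0.76 -0.46  1.97  0.63  0.55  2.62]
0 (0.62, -0.03, 0.03) [ 0.31  0.85 -0.51  1.68  0.56  0.77  2.74]
3.141592653589793 (0.51, 0.12, 0.2) [-0.51  0.46  0.34  1.82 -0.19  0.9  -0.01]
3.141592653589793 (0.51, 0.12, 0.015) [-0.4   0.73  0.19  1.98 -0.29  0.46  0.08]
3.141592653589793 (0.52, -0.03, 0.015) [-0.1   0.73  0.18  1.99 -0.28  0.45  0.35]
3.141592653589793 (0.62, -0.03, 0.03) [-0.14  0.81  0.26  1.69 -0.3   0.68  0.34]
3.6583 [0.51299559 0.05998975 0.19998891] [ 0.19224689  0.75483262 -0.05515969]
```

View pics/w0.png

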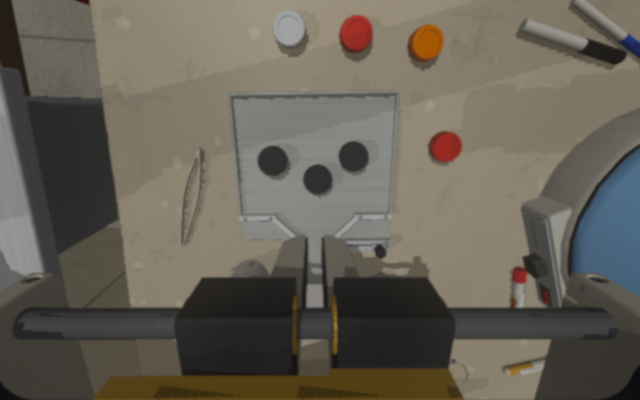

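```bash
cat > fit.py <<'E'
from h import *
import pickle
from scipy.optimize import least_squares
CT=cam("top");CW=pickle.load(open("w0.pkl","rb"))
k=lambda u,v:(235+(u+.5)/3.8-.5,165+(v+.5)/3.8-.5)
F=[(CT,k(37,92),-187,93,10),(CT,k(66,472),-187,-93,10),(CT,k(332,142),-44,49,12),(CT,k(357,355),-44,-49,12),(CT,k(405,197),-12,20.5,12),(CT,k(415,290),-12,-20.5,12),(CT,k(325,65),-44,93,12),(CT,k(363,443),-44,-93,12),
(CW,(231,95),-187,-93,10),(CW,(397,94),-187,93,10),(CW,(274,217),-44,-49,12),(CW,(357,215),-44,49,12)]
def pts(Fs): return np.array([ray(C,*uv,z/1000)[:2] for C,uv,x,y,z in Fs])
def solve(Fs):
    T=np.array([f[2:4] for f in Fs])/1000;P=pts(Fs)
    def r(q):
        c,s=np.cos(q[2]),np.sin(q[2]);return (T@np.array([[c,s],[-s,c]])+q[:2]-P).ravel()
    o=least_squares(r,[.52,-.03,-1.5],loss="soft_l1",f_scale=.002);return o.x,r(o.x).reshape(-1,2)
def totray(q,P):
    c,s=np.cos(q[2]),np.sin(q[2]);return (np.atleast_2d(P)-q[:2])@np.array([[c,-s],[s,c]])
if __name__=="__main__":
    for Fs in(F[:8],F[8:],F):
        q,res=solve(Fs);print(q.round(4));
    print((res*1000).round(1).tolist());np.save("q.npy",q)
    for C,f in((CT,"pics/top0.png"),(CW,"pics/w0.png")):
        p=cv2.imread(f).max(2);n,l,st,ce=cv2.connectedComponentsWithStats((p<75).astype(np.uint8))
        for s,c in zip(st,ce):
            if 15<s[4]<1500:
                for z in(.021,.034):
                    P=ray(C,c[0],c[1],z)[:2];t=totray(q,P)[0]*1000
                    if -190<t[0]<10 and abs(t[1])<100 and (z<.03)==(t[0]<-40): print(f,s[2:5],c.round(1),P.round(4),t.round(1))
E
python3 fit.py
```

```text
[ 0.5207 -0.0346 -1.4853]
[ 0.5209 -0.0328 -1.493 ]
[ 0.5208 -0.0341 -1.4884]
[[0.2, -0.3], [0.7, 0.8], [-4.5, -0.5], [2.7, 1.9], [-2.4, 0.8], [2.7, 1.2], [0.2, 0.3], [0.9, 0.4], [-1.7, -2.4], [-0.2, -0.5], [2.1, -0.4], [-3.3, -1.9]]
pics/top0.png [ 7  7 44] [344.1 184.2] [ 0.5993 -0.0265] [-1.1 78.9]
pics/top0.png [ 19  19 283] [283.3 209.7] [0.5552 0.0863] [-117.1   44.3]
pics/top0.png [ 19  19 280] [299.9 230.7] [0.5157 0.056 ] [-90.1   2.4]
pics/top0.png [ 19  19 283] [289.9 260.3] [0.4618 0.0744] [-112.9  -49.9]
pics/w0.png [ 29  30 685] [353.2 156.4] [0.5555 0.0897] [-120.5   44.8]
pics/w0.png [ 30  30 689] [272.6 160.7] [0.4638 0.0786] [-117.   -47.5]
pics/w0.png [ 28  29 647] [317.6 179.2] [0.5168 0.0603] [-94.3   3.8]
pics/w0.png [ 11  13 108] [379.8 251. ] [ 0.5981 -0.0208] [-6.8 78.1]
```

```bash
cat >> h.py <<'E'
Q=np.array([.5208,-.0345,-1.4875])
def W(x,y,z):  # tray mm -> world
    c,s=np.cos(Q[2]),np.sin(Q[2]);return np.array([Q[0]+(c*x-s*y)/1e3,Q[1]+(s*x+c*y)/1e3,z/1e3])
def O(phi=0): return ori(Q[2]+np.pi+np.radians(phi))
def pose(cx,cy,phi,g,z,back=0):
    o=np.sqrt(17.5**2-(g/2)**2)+7.5+back;p=np.radians(phi)
    return W(cx-o*np.cos(p),cy-o*np.sin(p),z),O(phi)
def look(n,cam_="wrist"):
    import pickle
    C=cam(cam_);p,d=manip.snapshot(cam_);cv2.imwrite(f"pics/{n}.png",p);pickle.dump(C,open(f"{n}.pkl","wb"))
def go(P,v): manip.line_to(P[0],vel=v,orientation=P[1])
E
python3 - <<'E'
from h import *
manip.set_gripper(.004)
manip.movep(*pose(-91,2,0,4,45,5))
go(pose(-91,2,0,4,14,5),.12)
print(manip.read_force(),manip.read_t(),manip.read_width())
go(pose(-45,0,0,4,14),.1)
go((W(-2,0,14),O()),.1)
print(manip.read_force(),manip.read_t())
go((W(-25,0,14),O()),.2); 
go((W(-60,0,60),O()),.3)
look("w1");look("t1","top");print(manip.read_t())
p=cv2.imread("pics/t1.png");a=cv2.resize(p[165:305,235:440],None,fx=2.8,fy=2.8,interpolation=cv2.INTER_CUBIC)
cv2.imwrite("pics/v1.png",a)
E
```

```text
[ 0.15486044 -0.59874667  0.54747466] 5.075 0.003978817412899104
[-0.4668413   0.46658583 -0.45587183] 6.5583
7.2667
```

View pics/v1.png

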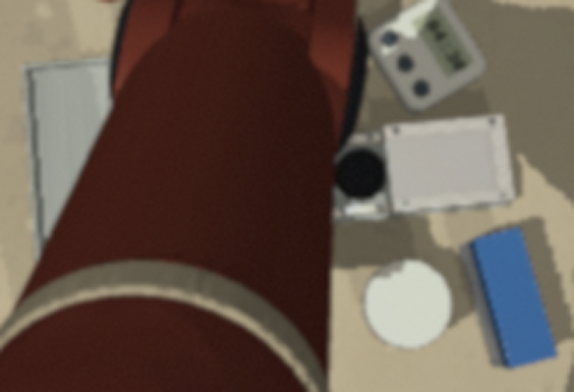

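View pics/w1.png

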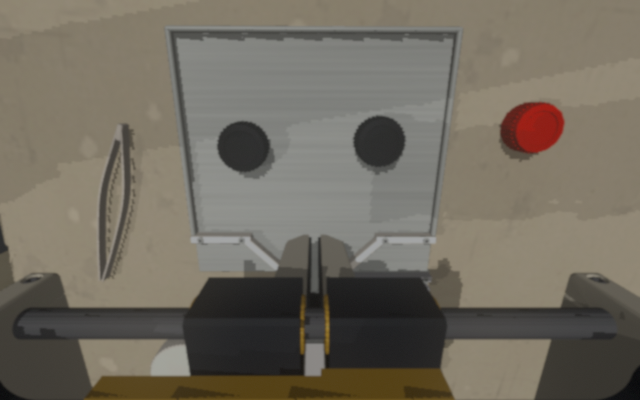

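B is in the slot, at about (363,227) in the top view. A, at wrist (379,141), and C, at wrist (243,146), haven't moved. I refine their positions and push A.

```bash
cat > side.py <<'E'
from h import *
def push(x,y,xend,tag):
    s=np.sign(y);g=24;phi=-25*s
    manip.set_gripper(g/1e3)
    manip.movep(*pose(x,y,phi,g,45,6))
    go(pose(x,y,phi,g,14.5,6),.12)
    go(pose(-52,0,phi,g,14.5),.1)
    go(pose(-30,0,0,g,14.5),.06)
    manip.set_gripper(.003)
    print("gate",manip.read_force(),manip.read_t())
    go((W(xend-7.5,0,14.5),O()),.08)
    print("end",manip.read_force(),manip.read_t(),manip.read_eef_pos())
    go((W(-25,0,14.5),O()),.2)
    go((W(-60,0,60),O()),.3)
    look("w"+tag);look("t"+tag,"top")
E
python3 - <<'E'
from h import *
import pickle
from fit import totray
C=pickle.load(open("w1.pkl","rb"))
for u,v in((379,141),(243,146)): print((totray(Q,ray(C,u,v,.018)[:2])*1000).round(1))
print((totray(Q,ray(cam("top"),363.5,226.7,.021)[:2])*1000).round(1))
from side import push
push(-118,44.5,7,"2")
p=cv2.imread("pics/t2.png")[165:305,235:440];w=cv2.imread("pics/w2.png")
a=cv2.resize(p,(586,400),interpolation=cv2.INTER_CUBIC)[:,300:]
cv2.imwrite("pics/v2.png",np.hstack([a,w[:,100:560]]))
E
```

```text
[[-120.5   44.7]]
[[-117.  -48.]]
[[26.7 -1.4]]
gate [ 1.32826018  0.11574352 -0.04590809] 10.9167
end [-0.65166247 -0.17231345 -1.33976721] 11.6917 [ 0.52067983 -0.03357794  0.01442896]
```

View pics/v2.png

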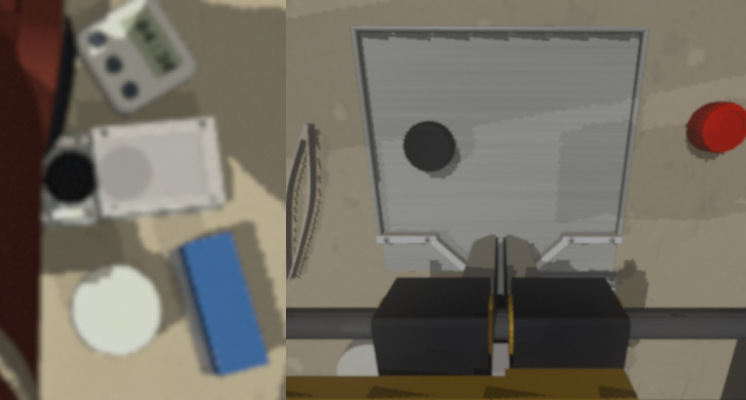

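Two caps are now in the slot, one behind the other: B shows under the cover and A is at the rail end. C is still in the pan, so I push it next.

```bash
python3 - <<'E'
from h import *
from side import push
push(-115.5,-48.5,8,"3")
go((W(-120,0,120),O()),.3)
look("t4","top");print(manip.read_t())
p=cv2.imread("pics/t4.png")[165:305,235:440]
cv2.imwrite("pics/v4.png",cv2.resize(p,None,fx=3.8,fy=3.8,interpolation=cv2.INTER_CUBIC))
E
```

```text
gate [-0.09872517  0.24503237  0.335689  ] 16.0583
end [-0.95010858 -0.01768433 -0.15222895] 16.8417 [ 0.5209363  -0.03513561  0.01449595]
18.0417
```

View pics/v4.png

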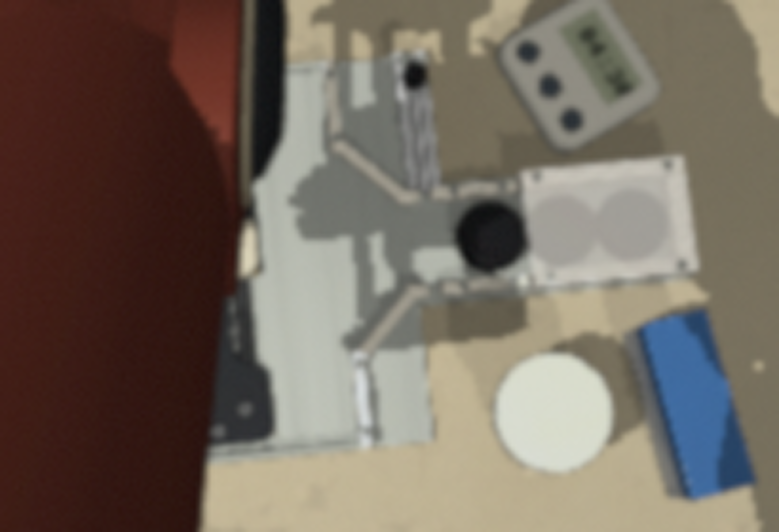

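All three caps are past the gate: the third is at crop (490,235), about tray x = 27 mm, and the other two are under the cover. The cup, packet and timer haven't moved. Next I shut the gate.

```bash
python3 - <<'E'
from h import *
o=O(90)
manip.set_gripper(0)
manip.movep(W(0,104,90),o)
go((W(0,104,21.5),o),.15)
f0=manip.read_force();print(f0,manip.read_t())
go((W(0,52,21.5),o),.08);print(manip.read_force()-f0,manip.read_t())
for y in np.arange(51,41,-1):
    go((W(0,y,21.5),o),.04); f=manip.read_force()-f0; print(y,f.round(1))
    if np.hypot(f[0],f[1])>6: break
print(manip.read_t())
go((W(0,y+15,21.5),o),.15)
go((W(0,y+20,120),o),.3)
go((W(-90,150,180),o),.3)
look("t5","top");print(manip.read_t())
p=cv2.imread("pics/t5.png")[165:305,235:440]
cv2.imwrite("pics/v5.png",cv2.resize(p,None,fx=3.8,fy=3.8,interpolation=cv2.INTER_CUBIC))
E
```

```text
[ 0.74077069 -0.63547521 -0.12880407] 20.1833
[-0.92321812  0.32128166  0.34587578] 20.9833
51 [-0.2  0.7  0.5]
50 [0.1 0.8 0.4]
49 [ 0.1  0.  -0.2]
48 [ 1.3  0.9 -1.5]
47 [ 3.8  0.3 -2.4]
46 [ 5.1  1.4 -4. ]
45 [ 7.   0.6 -5.1]
22.7333
24.1167
```

View pics/v5.png

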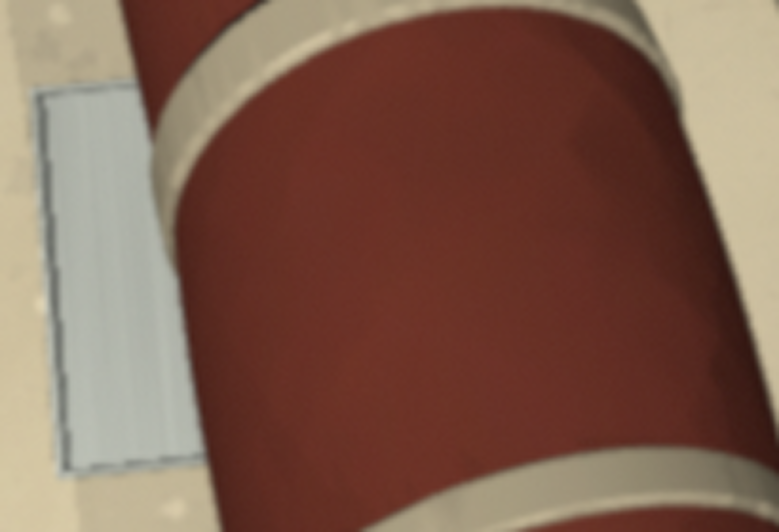

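The arm blocks this view, so I move it clear and look again.

```bash
python3 - <<'E'
from h import *
from fit import totray
manip.move_joints([-1.183, 0.615, -0.013, 1.423, 0.008, 1.103, -0.04])
look("t6","top");print(manip.read_t())
im=cv2.imread("pics/t6.png");p=im[165:305,235:440]
cv2.imwrite("pics/v6.png",cv2.resize(p,None,fx=3.8,fy=3.8,interpolation=cv2.INTER_CUBIC))
C=cam("top");n,l,st,ce=cv2.connectedComponentsWithStats((im.max(2)<75).astype(np.uint8))
for s,c in zip(st,ce):
    if 15<s[4]<1500:
        for z in(.021,.034):
            t=totray(Q,ray(C,*c,z)[:2])[0]*1000
            if -190<t[0]<120 and abs(t[1])<100: print(s[2:5],z,t.round(1))
E
```

```text
26.5333
[ 9  7 45] 0.021 [ 0.3 33.8]
[ 9  7 45] 0.034 [-0.9 31.6]
[ 19  19 284] 0.021 [27.6 -1.4]
[ 19  19 284] 0.034 [26. -3.]
[ 17  44 145] 0.021 [ 94.6 -86.8]
[ 17  44 145] 0.034 [ 92.  -87.2]
```

View pics/v6.png

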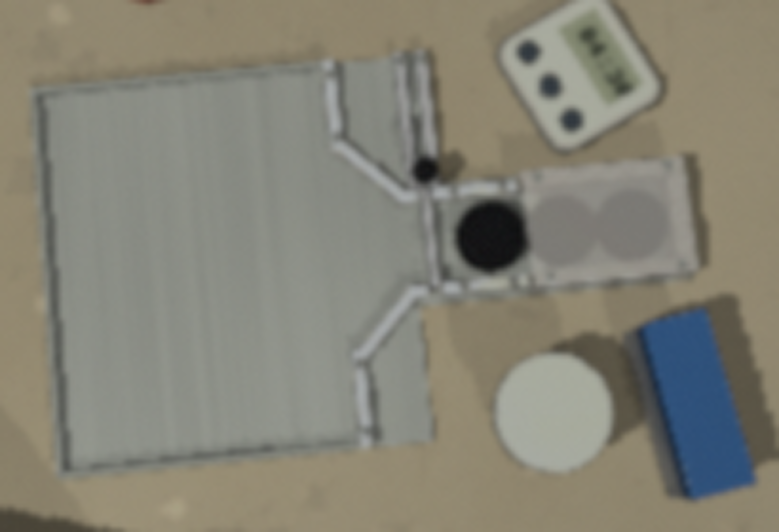

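The gate is closed across the slot with the knob at about y = 33 mm (its shut position). All three caps are behind it, and the cup, packet and timer haven't moved.

```bash
python3 -c "
from rig import manip
print(manip.finish_job())"
```

```text
the job is handed in; nothing more can be done
None
```

I pushed all three black caps through the gate into the slot and shut the gate behind them. The cup, packet and timer did not move, and I handed the job in at about 27 s of the 58 s allowed.

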